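Snap the glass-plate frame home and shut its case

TASK

The black frame that carries a glass plate is perched on top of the two steel spring catches in its open storage case. Without touching the glass, press the frame down at both ends until each end has snapped under its catch and the frame lies flat on the floor of the case; then fold the clear lid over and press it fully shut. Leave everything else on the bench where it is.

Things in the scene. Friction and masses are not known exactly. Their poses are not given: they have to be found in the camera images.
- case: Grey storage case fixed to the bench, 140 (x) x 200 (y) x 60 mm high. Origin: centre of its underside; z up, y along its long side, -x its front (towards the robot). Its well is 108 x 153 mm with a flat floor 36 mm above the origin; its rim is 60 mm above the origin.
- catch_left: Steel spring catch in the +y end wall of the case's well: round bar 16 mm thick, 86 mm long along x; origin on its middle, 50 mm above the case's origin, 80 mm from the case's middle. It sticks 4.5 mm out of the wall and is pushed back into it (along y) as the frame is pressed down past it, which takes 5 to 15 N.
- catch_right: The same in the -y end wall.
- carrier: Loose black frame, 104 (x) x 150 (y) x 8 mm, holding a glass plate 80 x 78 mm, its top 3 mm below the frame's top. Origin: centre of its underside; axes as the case's. Its two end bars, for pressing, are 36 mm wide (y) and 104 mm long (x); its side bars are 12 mm wide. Perched, its underside is 56 mm above the case's origin; fully home, 36 mm.
- carrier_glass: The glass plate in the carrier (fixed in it); origin at the carrier's origin. Not to be touched.
- pad_left (a point): Pressing point on the top face of the carrier's +y end bar, 56 mm from its middle and 10 mm to the front (-x); when home it is 44 mm above the case's origin.
- pad_right (a point): The same on the -y end bar.
- lid (a joint): Angle of the lid's stiff hinge in rad: 0 = fully shut, about 1.6 to 1.85 = standing open at the start; it stays where it is left (about 2 N at its edge moves it). The lid is a clear sheet with grey edging, 140 mm deep from hinge to edge, 200 mm wide (y), 7 mm thick at the edging, with a 14 mm long, 70 mm wide tab at the middle of its free edge.
- lid_hinge (a point): Middle of the lid's hinge line, which runs along the case's y axis on the far (+x) top edge: 70 mm behind the case's origin and 60.5 mm above it.
- lid_edge (a point): Middle of the lid's free edge, on the outer face (the top when shut), 140 mm from the hinge line.
- spare_frame: Another black frame with glass, same size, lying flat on the bench: leave alone. Origin: centre of its underside.
- loupe: Black magnifier, 48 mm across, 52 mm tall, standing beside the case: leave alone. Origin: centre of its underside.
- tissue_jar: Glass jar with white cap, 60 mm across, 75 mm tall, standing beside the case: leave alone. Origin: centre of its underside.
- cleaner: White bottle, 60 mm across, 150 mm tall: leave alone. Origin: centre of its underside.
- blower: Black rubber air blower, 60 mm across, 105 mm tall with a thin nozzle upwards: leave alone. Origin: centre of its underside.
- wipes_box: White paper box 110 x 120 x 70 mm: leave alone. Origin: centre of its underside.
Things that resemble listed ones, but are neither listed nor needed, are in the scene too. Leave any blue, green or orange look-alike of the carrier alone.

How it is judged:
By the outcome, as a careful person would: the job done as asked, in the order asked, and still so for the second after the job is handed in, with the robot touching nothing.
It also fails if it takes over 51 s, if anything falls off the work surface, if the arm or the gripper's body presses on something with over 40 N, if the wrist force passes 120 N, or if a joint passes its speed limit or range.

ROBOT

A 6-joint arm with a two-finger parallel gripper is mounted at the origin on the work surface. World frame = base frame: x ahead of the robot, y to its left, z up, the work surface at z = 0. Lengths are in m, angles in rad, forces in N, time in s.
With the tool pointing down it reaches from about 0.425 to 0.925 m from the base axis. Payload 12.5 kg.
Tool frame: the origin (TCP) lies at the very end of the fingers, on their centre line; the grasp point (between the pads) lies 19 mm behind it; z points along the fingers, y is the line along which they close (so a half turn about z gives the same grasp; the last joint's range is limited). The gripper opens to 85 mm and grips with 20 to 120 N. Pads are 22 mm wide; open, the fingers measure 114 mm over their backs; the gripper's body (76 mm by 85 mm) begins 54 mm behind the grasp point. The pads swing forward as they close: fully open they stand 13 mm farther back than shut.
Start: joints at [1.151, 0.491, 1.559, -0, 1.092, -0.106], TCP at [0.193, 0.595, 0.231] pointing down, gripper open.
Joint ranges: [-3.1, 3.1], [-0.84, 2.19], [0.05, 2.79], [-1.13, 4.28], [0.06, 2.93], [-2.69, 2.69]. Speed limits (rad/s): [2.22, 2.22, 2.79, 3.14, 3.14, 3.14].

INTERFACE

Orientations are given as a 3x3 rotation matrix whose columns are the frame's x, y, z axes.
In Python, from rig import robot, eyes gives the robot as it stands.
- The arm moves only by the tool move_arm, never from a script. Its argument "plan" is a list that holds one entry, the list of rows, each a list of 5 numbers: the opening, from -1 (shut) to 1 (fully open), then the shift along the world's x, y, z as a fraction of full scale, then the turn about the world's z as a fraction of full scale. In form: [[[grip, x, y, z, spin], ...]]. A call has exactly 5 rows; each row is the pose to reach, as a shift and turn from the pose commanded when the call began; what a row does not reach only later rows make up. Full scale, the value 1, is 0.15 m for a shift and pi/2 rad for a turn. A row lasts 1/10 s, in which the tool goes at most 50 mm and 8.59 degrees, less where a joint would pass 70% of its speed; a pose out of reach is approached as far as the arm can. A call with a number of a shift or a turn outside -1 to 1 is refused whole. A call with a gripper value outside its range is refused whole. The fingers move at their own pace and stop on an object; "squeeze" is the grip in N (left out, the last holds). Time passes only in rows, so rows that repeat a pose let the fingers close, or fill a call up. It gives the time, the measured TCP pose, the force, the opening and the grip force at its end, in the units of the state.
- robot.state(): the state, without advancing time (a new reading comes with each control period).
- eyes.camera(name): name is "scene" or "top" or "wrist"; returns (picture, depth): 384x512x3 uint8, red, green, blue; 384x512 float32, m along the optical axis (not along the pixel's ray), 0 where there is no reading.
- eyes.camera_params(name): a dict with "camera_matrix" (3x3 intrinsics, pixels), "pose" (4x4, takes a point from camera to world coordinates). Camera axes: x right, y down, z forward; pixel columns grow to the right and rows downward; lengths in m; the calibration is good to about 2 mm. A picture is of the moment at which its call begins: read the wrist's pose just before it. camera_params takes no time and is no camera call; for the wrist camera it gives the pose at the moment of the call.
- robot.hand_in(): hands the job in; it is judged then, once.
The state is a dict: "t": time; "joint_pos": joint angles; "joint_velocities": joint speeds; "effort": joint torques, N m; "tcp_pos": TCP position; "eef_rot": TCP orientation; "contact_force": force on the tool from outside, world axes, zero at the start; "ft_torque": the same for the moment, N m; "grip_width": opening from 0.0 (shut) to 1.0 (fully open); "gripper_force": force on a finger pad.
Only numpy, scipy, OpenCV 4.12 (cv2) and the standard library are available. Lean on these libraries where they do the work, as an engineer would, in place of code of your own. Each camera call takes 0.05 s, during which the arm holds its last target. There are 200 camera calls.

## Working session

There is one attempt and no reset: what is moved stays moved. The work goes in short steps, Python scripts to look and compute and a tool call to move; the robot and the scene stay as the last step left them, time stands still between calls to the robot, and variables do not carry over. Pictures are saved under pics/ and viewed, at most 10 in all, crops included, and the job is handed in when it is done.

Besides the shell and the picture viewer there is one more tool, called after "Emit:" as name(argument=value, ...) on one line, values as JSON. move_arm: Moves the arm, as the interface text tells. Its arguments: {"type":"object","properties":{"plan":{"type":"array","items":{"type":"array","items":{"type":"array","items":{"type":"number"}}}},"squeeze":{"type":"number"}},"required":["plan"]}

```bash
mkdir -p pics; cat > h.py <<'E'
import numpy as np, cv2
from rig import robot, eyes
def ray(name,u,v,z,P=None):
    P=P or eyes.camera_params(name);K=np.array(P["camera_matrix"]);T=np.array(P["pose"])
    d=T[:3,:3]@np.linalg.inv(K)@[u,v,1];o=T[:3,3]
    return o+d*(z-o[2])/d[2]
def proj(name,p):
    P=eyes.camera_params(name);K=np.array(P["camera_matrix"]);T=np.linalg.inv(np.array(P["pose"]))
    q=K@(T[:3,:3]@np.array(p)+T[:3,3]);return q[:2]/q[2]
def cloud(name,d):
    P=eyes.camera_params(name);K=np.array(P["camera_matrix"]);T=np.array(P["pose"])
    v,u=np.mgrid[:d.shape[0],:d.shape[1]]
    c=np.stack([u,v,np.ones_like(u)],-1)@np.linalg.inv(K).T*d[...,None]
    return c@T[:3,:3].T+T[:3,3]
E
python3 - <<'E'
from h import *
for n in("top","scene"):
    im,d=eyes.camera(n);np.savez(f"{n}0.npz",im=im,d=d);cv2.imwrite(f"pics/{n}0.png",im[...,::-1])
    print(n,np.round(eyes.camera_params(n)["pose"],3).tolist())
print(robot.state())
E
```

```text
top [[0.003, -0.984, 0.175, 0.161], [-1.0, -0.005, -0.009, -0.012], [0.01, -0.175, -0.984, 1.761], [0.0, 0.0, 0.0, 1.0]]
scene [[-0.271, 0.571, -0.775, 1.586], [0.962, 0.143, -0.232, 0.336], [-0.022, -0.809, -0.588, 0.915], [0.0, 0.0, 0.0, 1.0]]
{'t': 0.1, 'joint_pos': array([ 1.15135376e+00,  4.91510983e-01,  1.55940344e+00, -3.15563973e-05,
        1.09169444e+00, -1.05645674e-01]), 'joint_velocities': array([-0.0015392 , -0.00170214, -0.00187137,  0.00071159,  0.00149774,
        0.00030307]), 'effort': array([ 2.71337485e-03, -6.19447231e+01, -2.62023175e+01, -4.66480810e-05,
        2.87641618e-03,  3.04267076e-05]), 'tcp_pos': array([0.19284887, 0.59428851, 0.23077376]), 'eef_rot': array([[-9.51172911e-01,  3.08658295e-01, -3.88276427e-04],
       [ 3.08658529e-01,  9.51172450e-01, -9.39524195e-04],
       [ 7.93259046e-05, -1.01349479e-03, -9.99999483e-01]]), 'contact_force': array([-1.25175304, -0.42249288,  0.41279584]), 'ft_torque': array([ 0.00037346,  0.02648477, -0.03625411]), 'gripper_force': 0.0, 'grip_width': 0.9978623621969147}
```

View pics/top0.png

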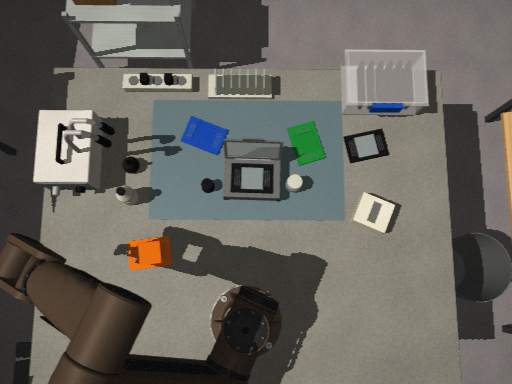

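View pics/scene0.png

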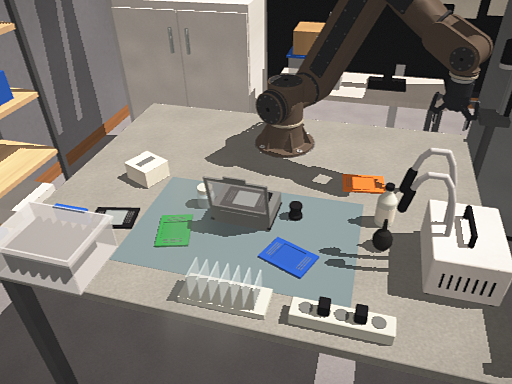

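The top view shows the grey case with its open lid at about (252,175). The black frame in it, at (252,178), is the carrier. The loupe is at (208,185) and the jar at (295,183). Other carrier-like frames are blue (205,135), green (307,142), orange (150,253), and the black spare at (366,145) on the bare bench. Only the one at (252,178) sits in the case. Next I'll confirm it in a crop and take coarse measurements.

```bash
python3 - <<'E'
from h import *
f=np.load("top0.npz");im,d=f["im"],f["d"]
c=im[130:215,190:315];cv2.imwrite("pics/crop0.png",cv2.resize(c,None,fx=6,fy=6,interpolation=cv2.INTER_CUBIC)[...,::-1])
C=cloud("top",d)
for u,v in[(252,178),(226,180),(278,180),(252,196),(252,163),(252,190),(208,185),(295,183),(252,145),(228,196),(278,197)]: print(u,v,C[v,u].round(3))
for u,v in[(224,198),(282,198),(252,178)]: print(ray("top",u,v,.06).round(3))
E
```

```text
252 178 [ 0.507 -0.02   0.059]
226 180 [0.499 0.073 0.061]
278 180 [ 0.499 -0.114  0.065]
252 196 [ 0.443 -0.021  0.051]
252 163 [ 0.561 -0.02   0.062]
252 190 [ 0.463 -0.021  0.058]
208 185 [0.483 0.138 0.045]
295 183 [ 0.486 -0.173  0.078]
252 145 [ 0.6   -0.019  0.167]
228 196 [0.442 0.065 0.052]
278 197 [ 0.438 -0.114  0.058]
[0.433 0.079 0.06 ]
[ 0.434 -0.128  0.06 ]
[ 0.507 -0.02   0.06 ]
```

View pics/crop0.png

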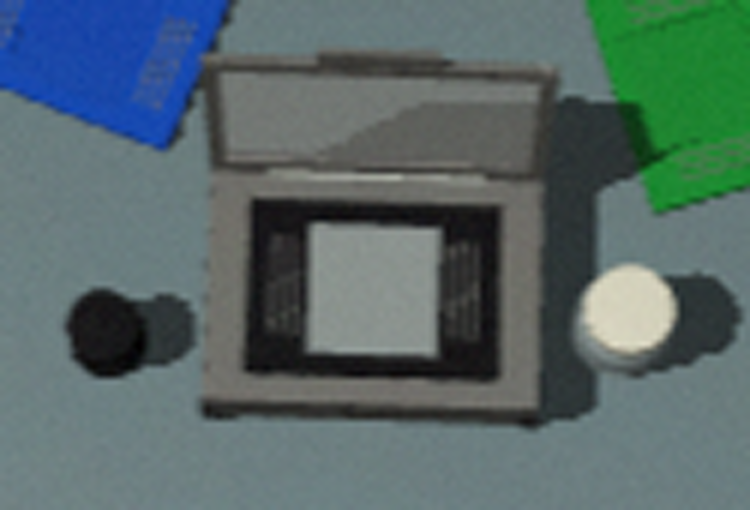

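Confirmed: the carrier is in the case, the case centre is near (0.505, -0.02), and its yaw is close to zero. I'll move over it, closing the fingers and turning so the closing line lies along world x.

Emit:
move_arm(plan=[[[-1,0.1,-0.16,0.06,-0.032],[-1,0.2,-0.32,0.12,-0.064],[-1,0.3,-0.48,0.16,-0.096],[-1,0.4,-0.65,0.2,-0.128],[-1,0.4,-0.82,0.2,-0.16]]])

```text
t: 0.6
tcp_pos: [0.2542, 0.4706, 0.2616]
eef_rot: [[-0.843, 0.538, 0.001], [0.538, 0.843, 0.001], [-0.0, 0.001, -1.0]]
contact_force: [-0.7, 0.1, 0.4]
grip_width: 0.144
gripper_force: 0.0
```

Emit:
move_arm(plan=[[[-1,0.1,-0.16,0,-0.032],[-1,0.2,-0.32,0,-0.064],[-1,0.3,-0.48,0,-0.096],[-1,0.4,-0.65,0,-0.128],[-1,0.4,-0.82,0,-0.16]]])

```text
t: 1.1
tcp_pos: [0.3141, 0.3474, 0.261]
eef_rot: [[-0.683, 0.731, 0.0], [0.731, 0.683, -0.0], [-0.0, -0.0, -1.0]]
contact_force: [0.6, 0.8, -0.3]
grip_width: -0.002
gripper_force: 0.0
```

Emit:
move_arm(plan=[[[-1,0.1,-0.16,0,-0.032],[-1,0.2,-0.32,0,-0.064],[-1,0.3,-0.48,0,-0.096],[-1,0.4,-0.65,0,-0.128],[-1,0.4,-0.82,0,-0.16]]])

```text
t: 1.6
tcp_pos: [0.3741, 0.2244, 0.2611]
eef_rot: [[-0.48, 0.877, 0.0], [0.877, 0.48, -0.0], [-0.0, 0.0, -1.0]]
contact_force: [0.6, 0.2, -0.6]
grip_width: -0.002
gripper_force: 0.0
```

Emit:
move_arm(plan=[[[-1,0.1,-0.16,0,-0.032],[-1,0.2,-0.32,0,-0.064],[-1,0.3,-0.48,0,-0.096],[-1,0.4,-0.65,0,-0.128],[-1,0.4,-0.82,0,-0.16]]])

```text
t: 2.1
tcp_pos: [0.4341, 0.1013, 0.2611]
eef_rot: [[-0.247, 0.969, 0.0], [0.969, 0.247, -0.0], [-0.0, 0.0, -1.0]]
contact_force: [0.0, -0.3, 0.1]
grip_width: -0.001
gripper_force: 0.0
```

Emit:
move_arm(plan=[[[-1,0.08,-0.2,0,-0.032],[-1,0.16,-0.4,0,-0.064],[-1,0.2,-0.6,0,-0.096],[-1,0.2,-0.8,0,-0.128],[-1,0.2,-0.82,0,-0.16]]])

```text
t: 2.6
tcp_pos: [0.4629, -0.0229, 0.261]
eef_rot: [[0.004, 1.0, -0.001], [1.0, -0.004, -0.0], [-0.0, -0.001, -1.0]]
contact_force: [-0.0, 0.7, 0.4]
grip_width: -0.004
gripper_force: 0.0
```

```bash
python3 - <<'E'
from h import *
im,d=eyes.camera("wrist");P=eyes.camera_params("wrist");np.savez("w1.npz",im=im,d=d,T=P["pose"],K=P["camera_matrix"])
cv2.imwrite("pics/w1.png",im[...,::-1]);print(np.round(P["pose"],3),P["camera_matrix"])
E
```

```text
[[ 1.    -0.007 -0.002  0.463]
 [-0.007 -0.959 -0.282  0.05 ]
 [-0.     0.282 -0.96   0.403]
 [ 0.     0.     0.     1.   ]] [[306.76070191   0.         257.50283287]
 [  0.         306.76070191 188.22784016]
 [  0.           0.           1.        ]]
```

View pics/w1.png

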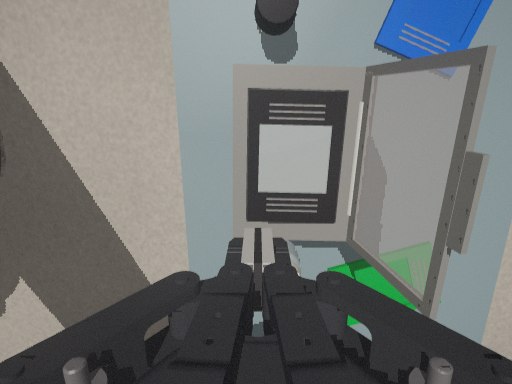

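The wrist view shows the case rim from (233,65) to about (353,241). The carrier covers (247,88) to (348,223), with its glass at (259,124)-(330,194). The lid stands open on the right. Now I'll measure corners by casting rays.

```bash
python3 - <<'E'
from h import *
f=np.load("w1.npz");im,d,T,K=f["im"],f["d"],f["T"],f["K"];P=dict(pose=T,camera_matrix=K)
g=im.max(2)
roi=np.zeros_like(g);roi[75:232,238:358]=1
for nm,m,z in(("carrier",(g<75),.064),("glass",(g>150),.061)):
    m=(m&(roi>0)).astype(np.uint8); m=cv2.morphologyEx(m,cv2.MORPH_OPEN,np.ones((3,3)))
    cs,_=cv2.findContours(m,cv2.RETR_EXTERNAL,cv2.CHAIN_APPROX_NONE);c=max(cs,key=cv2.contourArea)
    w=np.array([ray("",u,v,z,P)[:2] for u,v in c[:,0]],np.float32)
    r=cv2.minAreaRect(w);print(nm,r,cv2.boundingRect(c))
for u,v in[(233,65),(233,240),(353,241),(362,67)]: print(ray("",u,v,.06,P).round(4))
C=(np.stack([*np.meshgrid(np.arange(512),np.arange(384)),np.ones((384,512))],-1)@np.linalg.inv(K).T*d[...,None])@T[:3,:3].T+T[:3,3]
for u,v in[(240,100),(240,200),(290,77),(290,233),(290,95),(290,215),(255,150),(340,150),(365,80),(480,60),(432,300),(470,180),(455,240),(275,10),(484,58)]: print(u,v,C[v,u].round(4))
# front/back rim edges via gradient
for v in(80,110,150,190,210):print(v,im[v,225:262].max(1).tolist()[::1])
E
```

```text
carrier ((0.5035731196403503, -0.01692311465740204), (0.150428906083107, 0.1044430285692215), 88.1250228881836) (247, 89, 101, 134)
glass ((0.503349244594574, -0.016617074608802795), (0.07611524313688278, 0.07894209772348404), 88.20040893554688) (258, 125, 74, 68)
[0.4378 0.0833 0.06  ]
[ 0.4318 -0.1165  0.06  ]
[ 0.579  -0.1189  0.06  ]
[0.5723 0.0804 0.06  ]
240 100 [0.4442 0.0482 0.0595]
240 200 [ 0.4415 -0.0654  0.0585]
290 77 [0.4974 0.0711 0.06  ]
290 233 [ 0.5016 -0.108   0.0593]
290 95 [0.4974 0.053  0.0638]
290 215 [ 0.5004 -0.0824  0.0646]
255 150 [ 0.4599 -0.0051  0.0646]
340 150 [ 0.5543 -0.0059  0.064 ]
365 80 [0.5764 0.0675 0.0607]
480 60 [0.604  0.0722 0.1938]
432 300 [ 0.5983 -0.1023  0.1974]
470 180 [ 0.6044 -0.0034  0.2049]
455 240 [ 0.6023 -0.0474  0.2046]
275 10 [0.4815 0.1361 0.0518]
484 58 [0.6037 0.0729 0.1975]
80 [170, 169, 170, 168, 169, 169, 169, 164, 157, 156, 156, 159, 156, 157, 156, 157, 158, 157, 152, 157, 156, 156, 156, 157, 154, 156, 157, 156, 157, 154, 156, 157, 155, 156, 155, 159, 158]
110 [165, 164, 166, 164, 165, 162, 167, 159, 153, 153, 151, 154, 154, 152, 154, 152, 154, 153, 153, 152, 154, 154, 113, 81, 63, 63, 60, 59, 59, 64, 67, 68, 68, 65, 64, 62, 60]
150 [160, 160, 159, 161, 162, 161, 163, 157, 150, 150, 147, 150, 153, 150, 150, 149, 148, 149, 150, 149, 150, 148, 80, 69, 59, 63, 62, 62, 60, 61, 61, 61, 58, 63, 175, 175, 174]
190 [157, 159, 158, 159, 158, 158, 161, 155, 146, 147, 146, 145, 146, 147, 146, 146, 145, 148, 145, 147, 145, 91, 68, 58, 55, 60, 55, 57, 58, 59, 58, 60, 59, 170, 170, 171, 171]
210 [156, 158, 156, 158, 156, 158, 157, 154, 146, 146, 147, 146, 146, 148, 146, 147, 144, 148, 145, 146, 149, 77, 66, 54, 55, 55, 59, 56, 59, 58, 57, 57, 56, 54, 57, 53, 57]
```

The case and carrier are centred at (0.5035, -0.017) with a yaw of about -1.8°, and the lid is open to about 1.79 rad. pad_left is at (0.495, 0.0395) and pad_right at (0.4915, -0.0725). I'll go above the left pad first.

Emit:
move_arm(plan=[[[-1,0.1,0.2,-0.15,-0.017],[-1,0.213,0.417,-0.35,-0.017],[-1,0.213,0.417,-0.6,-0.017],[-1,0.213,0.417,-0.8,-0.017],[-1,0.213,0.417,-0.95,-0.017]]])

```text
t: 3.15
tcp_pos: [0.4941, 0.0429, 0.1169]
eef_rot: [[0.024, 1.0, -0.002], [1.0, -0.024, 0.0], [0.0, -0.002, -1.0]]
contact_force: [0.6, -0.0, 0.0]
grip_width: -0.001
gripper_force: 0.0
```

Emit:
move_arm(plan=[[[-1,0,0,-0.1,0],[-1,0,0,-0.2,0],[-1,0,0,-0.28,0],[-1,0,0,-0.32,0],[-1,0,0,-0.35,0]]])

```text
t: 3.65
tcp_pos: [0.4949, 0.0422, 0.066]
eef_rot: [[0.026, 1.0, -0.0], [1.0, -0.026, 0.0], [0.0, -0.0, -1.0]]
contact_force: [1.0, 0.1, 0.2]
grip_width: -0.002
gripper_force: 0.0
```

Emit:
move_arm(plan=[[[-1,0,-0.017,0,0],[-1,0,-0.017,-0.03,0],[-1,0,-0.017,-0.06,0],[-1,0,-0.017,-0.085,0],[-1,0,-0.017,-0.1,0]]])

```text
t: 4.15
tcp_pos: [0.4947, 0.0395, 0.051]
eef_rot: [[0.026, 1.0, -0.0], [1.0, -0.026, 0.0], [0.0, -0.0, -1.0]]
contact_force: [0.0, -1.0, 0.3]
grip_width: 0.002
gripper_force: 0.0
```

Emit:
move_arm(plan=[[[-1,0,0,-0.015,0],[-1,0,0,-0.03,0],[-1,0,0,-0.042,0],[-1,0,0,-0.048,0],[-1,0,0,-0.052,0]]])

```text
t: 4.65
tcp_pos: [0.4951, 0.0395, 0.0462]
eef_rot: [[0.026, 1.0, 0.002], [1.0, -0.026, -0.0], [-0.0, 0.002, -1.0]]
contact_force: [-11.5, -0.4, 54.3]
grip_width: 0.001
gripper_force: 26.5
```

54 N at z 0.046 is what a tilted frame with its left end on the floor should give. I'll lift and do the right end.

Emit:
move_arm(plan=[[[-1,0,0,0.1,0],[-1,0,0,0.3,0],[-1,-0.01,-0.25,0.3,0],[-1,-0.023,-0.5,0.3,0],[-1,-0.023,-0.747,0.3,0]]])

```text
t: 5.15
tcp_pos: [0.4912, -0.0736, 0.0888]
eef_rot: [[0.025, 1.0, 0.001], [1.0, -0.025, -0.0], [-0.0, 0.001, -1.0]]
contact_force: [-0.1, 0.3, -0.2]
grip_width: 0.004
gripper_force: 0.0
```

Emit:
move_arm(plan=[[[-1,0,0,0,0],[-1,0,0,-0.05,0],[-1,0,0,-0.09,0],[-1,0,0,-0.12,0],[-1,0,0,-0.145,0]]])

```text
t: 5.65
tcp_pos: [0.4913, -0.0717, 0.0661]
eef_rot: [[0.025, 1.0, -0.001], [1.0, -0.025, 0.0], [0.0, -0.001, -1.0]]
contact_force: [-0.1, 0.0, 0.4]
grip_width: 0.001
gripper_force: 0.0
```

Emit:
move_arm(plan=[[[-1,0,0,-0.03,0],[-1,0,0,-0.06,0],[-1,0,0,-0.085,0],[-1,0,0,-0.1,0],[-1,0,0,-0.11,0]]])

```text
t: 6.15
tcp_pos: [0.4913, -0.0725, 0.05]
eef_rot: [[0.026, 1.0, -0.0], [1.0, -0.026, 0.0], [0.0, -0.0, -1.0]]
contact_force: [-0.4, -0.3, -0.8]
grip_width: 0.002
gripper_force: 0.0
```

Emit:
move_arm(plan=[[[-1,0,0,-0.01,0],[-1,0,0,-0.02,0],[-1,0,0,-0.028,0],[-1,0,0,-0.035,0],[-1,0,0,-0.04,0]]])

```text
t: 6.65
tcp_pos: [0.4914, -0.0726, 0.0442]
eef_rot: [[0.026, 1.0, 0.0], [1.0, -0.026, -0.0], [-0.0, 0.0, -1.0]]
contact_force: [0.2, -0.3, -0.5]
grip_width: -0.001
gripper_force: 0.0
```

Emit:
move_arm(plan=[[[-1,0,0,-0.004,0],[-1,0,0,-0.008,0],[-1,0,0,-0.012,0],[-1,0,0,-0.012,0],[-1,0,0,-0.012,0]]])

```text
t: 7.15
tcp_pos: [0.4915, -0.0726, 0.0439]
eef_rot: [[0.026, 1.0, 0.001], [1.0, -0.026, -0.0], [-0.0, 0.001, -1.0]]
contact_force: [-5.4, 0.8, 25.2]
grip_width: 0.001
gripper_force: 12.4
```

The right end has bottomed at 0.0439. I'll lift and check with the wrist camera.

Emit:
move_arm(plan=[[[-1,0,0,0.15,0],[-1,0,0,0.4,0],[-1,-0.05,0.1,0.65,0],[-1,-0.1,0.2,0.85,0],[-1,-0.15,0.33,1,0]]])

```text
t: 7.65
tcp_pos: [0.4688, -0.0228, 0.1944]
eef_rot: [[0.027, 1.0, 0.002], [1.0, -0.027, -0.0], [-0.0, 0.002, -1.0]]
contact_force: [0.6, -0.9, 0.8]
grip_width: -0.003
gripper_force: 0.0
```

```bash
python3 - <<'E'
from h import *
print(robot.state()["tcp_pos"])
im,d=eyes.camera("wrist");P=eyes.camera_params("wrist");T=np.array(P["pose"]);K=np.array(P["camera_matrix"])
cv2.imwrite("pics/w2.png",im[...,::-1])
C=cloud("wrist",d)
ct=np.array([.5035,-.0168]);ey=np.array([.032,.9995]);ex=np.array([.9995,-.032])
L=np.stack([(C[...,:2]-ct)@ex,(C[...,:2]-ct)@ey],-1)
for x in(-.045,-.02,0,.02,.045):
  print(x,[(y,*[np.round(np.median(C[m][:,2]),4) if (m:=(np.abs(L[...,0]-x)<.003)&(np.abs(L[...,1]-y)<.003)&(C[...,2]<.1)).any() else None]) for y in(-.088,-.065,-.05,0,.05,.065,.088)])
E
```

```text
[ 0.46883365 -0.0228257   0.19441471]
-0.045 [(-0.088, None), (-0.065, None), (-0.05, np.float64(0.046)), (0, np.float64(0.0458)), (0.05, np.float64(0.0456)), (0.065, np.float64(0.0453)), (0.088, np.float64(0.0616))]
-0.02 [(-0.088, None), (-0.065, np.float64(0.0461)), (-0.05, np.float64(0.0461)), (0, np.float64(0.0428)), (0.05, np.float64(0.0455)), (0.065, np.float64(0.0455)), (0.088, np.float64(0.0618))]
0 [(-0.088, np.float64(0.0617)), (-0.065, np.float64(0.0456)), (-0.05, np.float64(0.0459)), (0, np.float64(0.0427)), (0.05, np.float64(0.046)), (0.065, np.float64(0.046)), (0.088, np.float64(0.062))]
0.02 [(-0.088, np.float64(0.0616)), (-0.065, np.float64(0.046)), (-0.05, np.float64(0.046)), (0, np.float64(0.0428)), (0.05, np.float64(0.0458)), (0.065, np.float64(0.0458)), (0.088, np.float64(0.0619))]
0.045 [(-0.088, np.float64(0.0618)), (-0.065, np.float64(0.0462)), (-0.05, np.float64(0.046)), (0, np.float64(0.046)), (0.05, np.float64(0.046)), (0.065, np.float64(0.0459)), (0.088, np.float64(0.0618))]
```

View pics/w2.png

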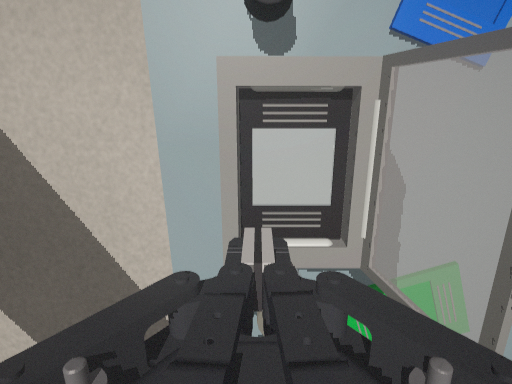

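The carrier lies flat, 16 mm below the rim everywhere and below both catches, which is the home position. Next I'll go over the lid's top and down behind it.

Emit:
move_arm(plan=[[[-1,0,0.02,0.3,0],[-1,0,0.04,0.45,0],[-1,0.33,0.04,0.45,0],[-1,0.66,0.04,0.45,0],[-1,1,0.04,0.45,0]]])

```text
t: 8.2
tcp_pos: [0.6196, -0.0171, 0.2602]
eef_rot: [[0.026, 1.0, 0.001], [1.0, -0.026, -0.0], [-0.0, 0.001, -1.0]]
contact_force: [0.5, -0.6, 1.2]
grip_width: 0.001
gripper_force: 0.0
```

Emit:
move_arm(plan=[[[-1,0.2,0,0,0],[-1,0.2,0,0,0],[-1,0.2,0,-0.2,0],[-1,0.2,0,-0.4,0],[-1,0.2,0,-0.55,0]]])

```text
t: 8.7
tcp_pos: [0.6467, -0.0171, 0.1755]
eef_rot: [[0.026, 1.0, -0.002], [1.0, -0.026, 0.0], [0.0, -0.002, -1.0]]
contact_force: [0.5, 0.1, 0.2]
grip_width: -0.003
gripper_force: 0.0
```

```bash
python3 - <<'E'
import numpy as np
r=.12
for t in(0,.007):
  for a in(1.8,1.6,1.4,1.2,1,.8,.6,.4,.2,.1,0): print(t,a,np.round([.5735-r*np.cos(a)+t*np.sin(a)+.0145,.0605+r*np.sin(a)+t*np.cos(a)],3))
E
```

```text
0 1.8 [0.615 0.177]
0 1.6 [0.592 0.18 ]
0 1.4 [0.568 0.179]
0 1.2 [0.545 0.172]
0 1 [0.523 0.161]
0 0.8 [0.504 0.147]
0 0.6 [0.489 0.128]
0 0.4 [0.477 0.107]
0 0.2 [0.47  0.084]
0 0.1 [0.469 0.072]
0 0 [0.468 0.06 ]
0.007 1.8 [0.622 0.176]
0.007 1.6 [0.599 0.18 ]
0.007 1.4 [0.575 0.18 ]
0.007 1.2 [0.551 0.175]
0.007 1 [0.529 0.165]
0.007 0.8 [0.509 0.151]
0.007 0.6 [0.493 0.134]
0.007 0.4 [0.48  0.114]
0.007 0.2 [0.472 0.091]
0.007 0.1 [0.469 0.079]
0.007 0 [0.468 0.068]
```

Emit:
move_arm(plan=[[[-1,-0.17,0,0,0],[-1,-0.3,0,0.01,0],[-1,-0.39,0,0.015,0],[-1,-0.47,0,0.015,0],[-1,-0.55,0,0,0]]])

```text
t: 9.2
tcp_pos: [0.5647, -0.0171, 0.1778]
eef_rot: [[0.026, 1.0, 0.001], [1.0, -0.026, -0.0], [-0.0, 0.001, -1.0]]
contact_force: [0.9, 0.4, 1.0]
grip_width: -0.004
gripper_force: 0.8
```

Emit:
move_arm(plan=[[[-1,-0.08,0,-0.02,0],[-1,-0.16,0,-0.05,0],[-1,-0.23,0,-0.09,0],[-1,-0.3,0,-0.13,0],[-1,-0.36,0,-0.18,0]]])

```text
t: 9.7
tcp_pos: [0.5107, -0.0171, 0.1505]
eef_rot: [[0.026, 1.0, 0.001], [1.0, -0.026, -0.0], [-0.0, 0.001, -1.0]]
contact_force: [0.1, -0.0, 1.7]
grip_width: 0.002
gripper_force: 0.7
```

Emit:
move_arm(plan=[[[-1,-0.06,0,-0.05,0],[-1,-0.11,0,-0.11,0],[-1,-0.15,0,-0.18,0],[-1,-0.19,0,-0.25,0],[-1,-0.22,0,-0.32,0]]])

```text
t: 10.2
tcp_pos: [0.4775, -0.017, 0.1018]
eef_rot: [[0.026, 1.0, -0.0], [1.0, -0.026, 0.0], [0.0, -0.0, -1.0]]
contact_force: [0.0, 0.5, 1.1]
grip_width: -0.002
gripper_force: 0.6
```

Emit:
move_arm(plan=[[[-1,-0.03,0,-0.05,0],[-1,-0.05,0,-0.1,0],[-1,-0.07,0,-0.15,0],[-1,-0.09,0,-0.19,0],[-1,-0.1,0,-0.22,0]]])

```text
t: 10.7
tcp_pos: [0.4631, -0.017, 0.069]
eef_rot: [[0.026, 1.0, -0.0], [1.0, -0.026, 0.0], [0.0, -0.0, -1.0]]
contact_force: [0.8, -0.8, 0.4]
grip_width: 0.005
gripper_force: 0.4
```

Emit:
move_arm(plan=[[[-1,-0.01,0,-0.01,0],[-1,-0.02,0,-0.02,0],[-1,-0.03,0,-0.03,0],[-1,-0.04,0,-0.035,0],[-1,-0.04,0,-0.04,0]]])

```text
t: 11.2
tcp_pos: [0.4595, -0.0171, 0.0651]
eef_rot: [[0.027, 1.0, 0.006], [1.0, -0.027, -0.001], [-0.001, 0.006, -1.0]]
contact_force: [-0.1, 3.9, 32.8]
grip_width: 0.0
gripper_force: 16.6
```

It met a hard stop at z 0.065 with 33 N, so the lid is pressed shut. I'll lift clear and check.

Emit:
move_arm(plan=[[[-1,0,0,0.1,0],[-1,0,0,0.4,0],[-1,0,0,0.7,0],[-1,0,0,0.9,0],[-1,0,0,1,0]]])

```text
t: 11.7
tcp_pos: [0.4578, -0.0171, 0.2163]
eef_rot: [[0.026, 1.0, 0.004], [1.0, -0.026, -0.001], [-0.001, 0.004, -1.0]]
contact_force: [-0.1, 0.0, 0.3]
grip_width: 0.0
gripper_force: 0.0
```

```bash
python3 - <<'E'
from h import *
print(robot.state()["tcp_pos"],robot.state()["contact_force"])
im,d=eyes.camera("wrist");C=cloud("wrist",d)
ct=np.array([.5035,-.0168]);ey=np.array([.032,.9995]);ex=np.array([.9995,-.032])
L=np.stack([(C[...,:2]-ct)@ex,(C[...,:2]-ct)@ey],-1)
for x in(-.078,-.066,-.03,0,.03,.064):
  print(x,[(y,np.round(np.median(C[m][:,2]),4) if (m:=(np.abs(L[...,0]-x)<.003)&(np.abs(L[...,1]-y)<.003)&(C[...,2]<.1)).any() else None) for y in(-.095,-.06,-.02,0,.02,.06,.095)])
a=eyes.camera("top")[0];s=eyes.camera("scene")[0]
cv2.imwrite("pics/f.png",np.hstack([cv2.resize(im,(400,300)),cv2.resize(s[140:290,110:310],(400,300))])[...,::-1])
E
```

```text
[ 0.45777322 -0.01706179  0.21632612] [-0.0516594   0.00659117  0.28375558]
-0.078 [(-0.095, np.float64(0.0013)), (-0.06, np.float64(0.001)), (-0.02, np.float64(0.0655)), (0, np.float64(0.0656)), (0.02, np.float64(0.0656)), (0.06, np.float64(0.0015)), (0.095, np.float64(0.0009))]
-0.066 [(-0.095, None), (-0.06, np.float64(0.0668)), (-0.02, np.float64(0.0666)), (0, np.float64(0.0669)), (0.02, np.float64(0.0669)), (0.06, np.float64(0.0668)), (0.095, np.float64(0.0667))]
-0.03 [(-0.095, None), (-0.06, np.float64(0.0657)), (-0.02, np.float64(0.0655)), (0, np.float64(0.0658)), (0.02, np.float64(0.0658)), (0.06, np.float64(0.0657)), (0.095, np.float64(0.0666))]
0 [(-0.095, np.float64(0.0667)), (-0.06, np.float64(0.066)), (-0.02, np.float64(0.0657)), (0, np.float64(0.0656)), (0.02, np.float64(0.0661)), (0.06, np.float64(0.0658)), (0.095, np.float64(0.0668))]
0.03 [(-0.095, np.float64(0.0668)), (-0.06, np.float64(0.0658)), (-0.02, np.float64(0.0657)), (0, np.float64(0.0659)), (0.02, np.float64(0.0659)), (0.06, np.float64(0.0658)), (0.095, np.float64(0.067))]
0.064 [(-0.095, np.float64(0.067)), (-0.06, np.float64(0.0668)), (-0.02, np.float64(0.067)), (0, np.float64(0.0671)), (0.02, np.float64(0.0669)), (0.06, np.float64(0.0669)), (0.095, np.float64(0.0668))]
```

View pics/f.png

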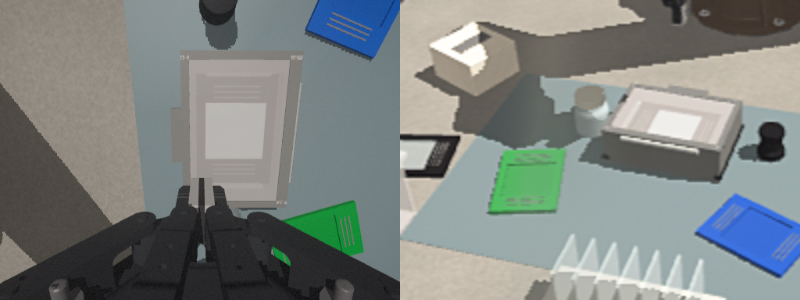

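The lid is flat and level everywhere, so it is shut. The jar, the loupe and the other nearby things look undisturbed, and the robot is clear. Handing in.

```bash
python3 -c "
from rig import robot
print(robot.hand_in())"
```

```text
the job is handed in; nothing more can be done
None
```

The carrier is snapped under both catches and lies flat on the case floor, the lid is pressed fully shut, nothing else was touched, and the job was handed in at about 12 s.

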